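Set the gel comb in the casting tray

ROBOT

A 7-joint arm with a two-finger parallel gripper is mounted at the origin on a cart in front of the work surface, level with it; the furniture and walls round the work are solid. World frame = base frame: x ahead of the robot, y to its left, z up, the work surface at z = 0. Lengths are in mm, angles in degrees, forces in N, time in s.
With the tool pointing down it reaches from about 350 to 900 mm from the base axis. Payload 8.1 kg.
Tool frame: the origin (TCP) lies midway between the tips of the shut fingers; the grasp point (between the pads) lies 19 mm behind it; z points along the fingers, y is the line along which they close (so a half turn about z gives the same grasp; the last joint's range is limited). The gripper opens to 92 mm and grips with 3 to 60 N. Pads are 19 mm wide; open, the fingers measure 130 mm over their backs; the gripper's body (75 mm by 190 mm) begins 47 mm behind the grasp point.
Start: joints at [-71.826, 24.895, 1.432, 90.138, -0.665, 64.973, -4.303], TCP at [254.764, 570.734, 226.742] pointing down, gripper open.
Joint ranges: [-149.89, 149.89], [-25.12, 119.58], [-72.63, 75.52], [4.76, 147.25], [-75.54, 255.54], [6.69, 114.76], [-157.13, 157.13]. Speed limits (degrees/s): [127.2, 127.2, 172.46, 172.46, 180, 180, 180].

INTERFACE

Orientations are given as [roll, pitch, yaw] about the fixed x, y, z axes, in that order (R = Rz(yaw) Ry(pitch) Rx(roll)).
In Python, from station import ctrl, vision gives the robot as it stands.
- The arm moves only by the tool step_arm, never from a script. Its argument "series" is a list of rows, each a list of 3 entries, a list of its own where there are three numbers: the shift along the tool's x, y, z normalised to -1 to 1, where 1 is 0.4 m, then the turn, a rotation vector about the tool's x, y, z normalised to -1 to 1, where 1 is 180 degrees, then the opening, from 0 (shut) to 1 (fully open). In form: [[[x, y, z], [rx, ry, rz], hand], ...]. A call has 1 to 5 rows; each row is the pose to reach, as a shift and turn from the pose commanded when the call began, along the tool's axes at that moment, turning the shorter way round; what a row does not reach only later rows make up. A row lasts 1/12 s, in which the tool goes at most 41.7 mm and 7.16 degrees, less where a joint would pass 70% of its speed; a pose out of reach is approached as far as the arm can. A call with a number of a shift or a turn outside -1 to 1 is refused whole. A call with a gripper value outside its range is refused whole. The fingers move at their own pace and stop on an object; the grip force is fixed at half the most. Time passes only in rows, so rows that repeat a pose let the fingers close. It gives the time, the measured TCP pose, the force, the opening and the grip force at its end, in the units of the state.
- ctrl.read_state(): the state, without advancing time (a new reading comes with each control period).
- vision.snapshot(name): name is "side" or "top"; returns a dict with "color" (480x640x3 uint8, blue, green, red), "range_z" (480x640 float32, mm along the optical axis (not along the pixel's ray), 0 where there is no reading), "mtx" (3x3 intrinsics, pixels), "rvec" (rotation vector, rad) and "tvec" (3), from world to camera coordinates, as OpenCV has them. Camera axes: x right, y down, z forward; pixel columns grow to the right and rows downward; lengths in mm; the calibration is good to about 2 mm. A picture is of the moment at which its call begins.
- ctrl.hand_in(): hands the job in; it is judged then, once.
Trained networks look in a picture, given as the dict that the camera call returned (one of the last four; its "shot" number tells which), for a name from the list of things; names that differ only in an ending like _2 or _b are one class to them, and where a whole thing is asked for, a point or a joint stands for the part that bears it (a point fixed in the world has none). Each returns a list of dicts, best first, with "conf" (0 to 1); they miss things now and then, are a little off and sometimes report something else, mostly with a low value. They report only what shows in the picture. A call takes as long as a camera call.
- vision.look_for(query, picture): "position" ([row, column] in pixels, amid what is visible of it).
- vision.masks_of(query, picture): "mask" (480x640 bool, what is visible of it) and "position" ([row, column] in pixels, amid what is visible of it).
- vision.landmark_of(query, picture): "position" ([row, column] in pixels: a listed point, or the origin of a listed thing).
The state is a dict: "clock": time; "qpos": joint angles; "qvel": joint speeds; "joint_efforts": joint torques, N m; "tool_pos": TCP position; "ee_rot": TCP orientation; "force": force on the tool from outside, world axes, zero at the start; "torque": the same for the moment, N m; "grip_width": opening from 0.0 (shut) to 1.0 (fully open); "grasp_force": force on a finger pad.
Only numpy, scipy, OpenCV 4.12 (cv2) and the standard library are available. Lean on these libraries where they do the work, as an engineer would, in place of code of your own. Each camera call takes 0.05 s, during which the arm holds its last target. There are 200 camera calls.

TASK

Get the gel tray ready for casting: take the blue comb out of its stand and slide it down edgewise into the pair of slots marked in red on the white casting tray, teeth down and fully home, then let go of it. Leave the yellow comb standing in its stand.

Things in the scene. Friction and masses are not known exactly. Their poses are not given: they have to be found in the camera images.
- blue_comb: Flat blue gel comb, 50 g, upright in a stand. Origin: centre of the teeth's underside; x thickness (5 mm), y length, z up. Six teeth, z 0-28 mm, y -42 to 42; bar 150 mm long (y), z 28-54, overhanging the teeth; on top a central grip 12 mm thick (x), 56 long (y), z 54-78: take it across x from above. Either way round is the same. May lean 7 degrees.
- yellow_comb: Bystander, same shape, origin and axes, but yellow with eleven narrow teeth. Each comb stands in its own grey stand (which place is which varies), fixed to the bench: base 64 x 112 mm, top 36 mm over the bench, slot 8 mm wide, 26 deep; the teeth stand 10 mm over the bench. Raise a comb 30 mm or more to clear its stand.
- casting_tray: White tray on a black base, 176 x 140 mm, fixed. Origin: underside centre, on the bench; x lengthwise, z up. Heights over the bench: floor 18 mm, walls 73. Walls run along x at y = 52-62 mm each side, ends open. Slots through both walls at x = -45 mm (red patches, red line on the floor) and +45 (unmarked, stays empty): bottom 49 mm up, 7.5 wide to 63 mm up, flaring to 22 wide at the top.
- comb_seat (a point): Where the blue comb's origin lies when centred and fully home in the red-marked slots: tray x = -45 mm, y = 0, 21 mm over the bench. Axes as the tray's; the comb's y lies along this y, either way round. The bar's ends then rest in both slots, reaching 13 mm past the walls; the teeth hang between the walls, 3 mm clear of the floor.

How it is judged:
By the outcome, as a careful person would: the job done as asked, in the order asked, and still so for the second after the job is handed in, with the robot touching nothing.
It also fails if it takes over 38 s, if anything falls off the work surface, if the arm or the gripper's body presses on something with over 40 N, if the wrist force passes 120 N, or if a joint passes its speed limit or range.

## Working session

There is one attempt and no reset: what is moved stays moved. The work goes in short steps, Python scripts to look and compute and a tool call to move; the robot and the scene stay as the last step left them, time stands still between calls to the robot, and variables do not carry over. Pictures are saved under pics/ and viewed, at most 10 in all, crops included, and the job is handed in when it is done.

Besides the shell and the picture viewer there is one more tool, called after ">>>" as name(argument=value, ...), one argument or row to a line, values as JSON. step_arm: Moves the arm, as the interface text tells. Its arguments: {"type":"object","properties":{"series":{"type":"array","items":{"type":"array"}}},"required":["series"]}

```bash
mkdir -p pics; cat > h.py <<'E'
import numpy as np,cv2
from station import ctrl,vision
from scipy.spatial.transform import Rotation as Ro
def pts(p,mask=None):
    z=p["range_z"]; m=z>0
    if mask is not None: m&=mask
    v,u=np.nonzero(m); K=np.array(p["mtx"]); d=z[v,u]
    c=np.stack([(u-K[0,2])/K[0,0]*d,(v-K[1,2])/K[1,1]*d,d],1)
    R=cv2.Rodrigues(np.array(p["rvec"],float))[0]
    return (c-np.array(p["tvec"]).ravel())@R
E
python3 - <<'E'
from h import *
s=ctrl.read_state();print(s["clock"],s["tool_pos"],s["ee_rot"],s["force"])
for n in("top","side"):
    p=vision.snapshot(n);cv2.imwrite(f"pics/{n}0.png",p["color"])
    print(n,p["tvec"],p["rvec"])
    np.savez(f"{n}0.npz",**{k:p[k] for k in("color","range_z","mtx","rvec","tvec")})
    for q in("blue_comb","yellow_comb","casting_tray"):
        for m in vision.masks_of(q,p)[:2]:
            P=pts(p,m["mask"]); print(q,round(m["conf"],2),m["position"],len(P),P.mean(0).round(),P.min(0).round(),P.max(0).round())
            if m is not None: np.save(f"{n}_{q}_{int(m['conf']*100)}.npy",m["mask"])
    for m in vision.landmark_of("comb_seat",p)[:2]: print("seat",m)
E
```

```text
0.0 [254.58176904 570.21702805 225.95073793] [-1.79907501e+02  7.75728764e-03  1.55938973e+02] [0.14443764 0.48806735 0.11592203]
top [-147.42116743  497.00654878  825.18742292] [ 2.13741595 -2.12843074  0.15048921]
blue_comb 0.59 [244.6, 176.2] 356 [473. 110.  79.] [449.  41.  35.] [498. 182.  93.]
yellow_comb 0.75 [228.4, 464.4] 489 [ 508. -399.   71.] [ 494. -474.    1.] [ 533. -330.   92.]
casting_tray 0.77 [237.1, 308.6] 6698 [ 497. -119.   28.] [ 398. -207.   -1.] [605. -29.  79.]
seat {'position': [259.4, 314.5], 'conf': 0.77}
side [-479.59539086  -25.5681279  1058.58952426] [ 1.99693357e+00  4.20646159e-02 -3.19446641e-04]
blue_comb 0.57 [185.6, 318.2] 484 [473. 104.  59.] [ 414.   37. -345.] [ 498. 1262.   90.]
yellow_comb 0.79 [312.5, 334.4] 1027 [ 511. -421.   66.] [ 494. -481.    2.] [ 525. -229.   90.]
casting_tray 0.9 [239.8, 328.0] 6441 [ 498. -137.   41.] [ 386. -211.   -2.] [603. 155.  76.]
seat {'position': [246.8, 301.4], 'conf': 0.93}
seat {'position': [254.5, 326.0], 'conf': 0.44}
```

View pics/top0.png

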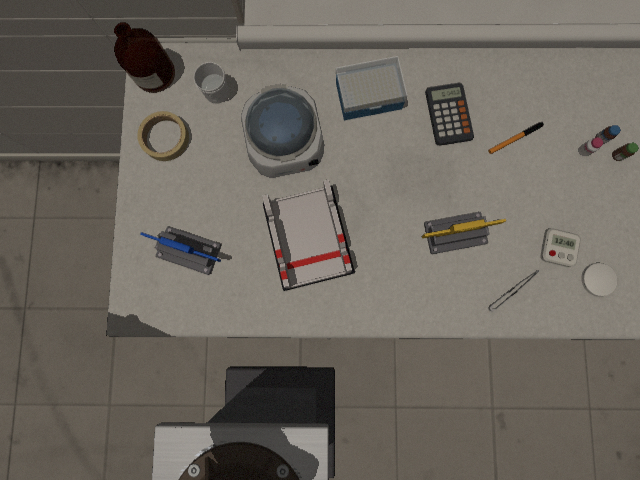

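View pics/side0.png

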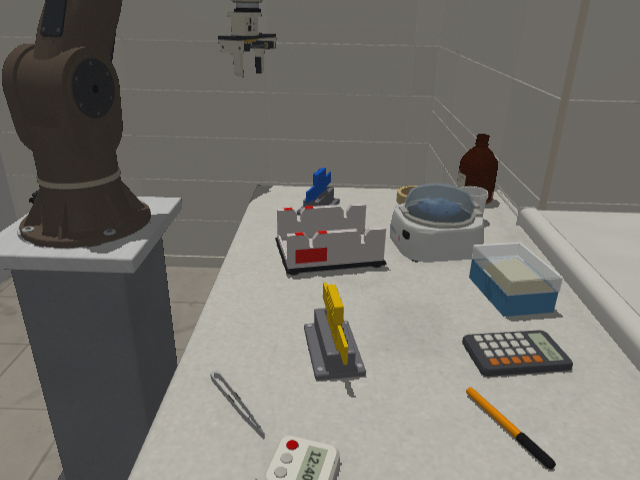

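The top view shows the blue comb at about (185,246), leaning, in its stand. The tray is at (308,235) with the red slots at its near end (row ~260), and the yellow comb is at (464,228). Next I'll fit the geometry.

```bash
cat > fit.py <<'E'
from h import *
def line(P):
    c=P.mean(0);w=np.linalg.svd(P-c,full_matrices=False)[2];return c,w
def hsv(p):return cv2.cvtColor(p["color"],cv2.COLOR_BGR2HSV)
def blue(p,box):
    h=hsv(p);m=(h[...,0]>105)&(h[...,0]<130)&(h[...,1]>150)
    P=pts(p,m);return P[((P>box[0])&(P<box[1])).all(1)]
E
python3 - <<'E'
from fit import *
B=[]
for n in("top","side"):
    p=dict(np.load(n+"0.npz"));P=blue(p,([400,20,5],[540,200,110]))
    print(n,len(P),P[:,2].min(),P[:,2].max())
    for lo,hi in((40,62),(62,72),(72,84),(84,100)):
        Q=P[(P[:,2]>lo)&(P[:,2]<hi)]
        if len(Q)<8:continue
        c,w=line(Q[:,:2]);t=(Q[:,:2]-c)@w[0]
        print(lo,len(Q),c.round(1),"ang",np.degrees(np.arctan2(w[0,1],w[0,0])).round(1),"ext",np.percentile(t,[1,99]).round(), "mid",(c+w[0]*np.percentile(t,[1,99]).mean()).round(1),"th",np.ptp((Q[:,:2]-c)@w[1]).round(1))
    # tray
    h=hsv(p); m=np.zeros((480,640),bool)
    P=pts(p);s=((P>[380,-220,68])&(P<[620,-20,80])).all(1);Q=P[s]
    r=cv2.minAreaRect(Q[:,:2].astype(np.float32));print("walls",len(Q),r,Q[:,2].mean())
    red=((h[...,0]<8)|(h[...,0]>172))&(h[...,1]>140)
    P=pts(p,red);P=P[((P>[380,-220,5])&(P<[620,-20,30])).all(1)]
    if len(P)>10:
        c,w=line(P[:,:2]);t=(P[:,:2]-c)@w[0];print("redline",len(P),c,np.degrees(np.arctan2(w[0,1],w[0,0])),np.percentile(t,[1,99]),P[:,2].mean())
        print("mid",c+w[0]*np.percentile(t,[1,99]).mean())
E
```

```text
top 363 12.57068219473305 92.73438018245675
40 11 [456.1  60.5] ang -107.7 ext [-27.  20.] mid [457.1  63.7] th 5.4
62 115 [469.1  98.2] ang -108.1 ext [-88.  59.] mid [473.5 111.6] th 10.8
72 22 [467.  96.] ang 76.5 ext [-11.  37.] mid [470.1 108.7] th 14.2
84 210 [473.6 111.2] ang 72.3 ext [-27.  28.] mid [473.8 112. ] th 11.7
walls 900 ((499.5210876464844, -118.42251586914062), (170.39437866210938, 124.32921600341797), 14.325191497802734) 73.33895896769751
redline 330 [ 456.06640729 -130.59949757] -74.44418357378535 [-68.23261789  66.51152607] 18.719901316655804
mid [ 455.83562867 -129.77047375]
side 464 32.81438714901128 90.05892945490251
40 224 [472.3  98.3] ang -108.8 ext [-80.  64.] mid [475.  106.3] th 6.3
62 81 [472.7  98.1] ang -109.0 ext [-84.  64.] mid [476.  107.8] th 11.3
72 70 [474.3  98.2] ang -113.6 ext [-35.  19.] mid [477.6 105.7] th 12.3
84 63 [474.1 104.5] ang -110.6 ext [-30.  25.] mid [475.  106.9] th 12.6
walls 796 ((498.13861083984375, -120.54452514648438), (169.72451782226562, 129.79368591308594), 14.36198902130127) 72.07541557726115
redline 115 [ 469.99981764 -187.93269336] -79.12104864630994 [-108.85787786    7.47451092] 26.832549171563922
mid [ 460.43253848 -138.15203505]
```

```bash
cat > sil.py <<'E'
from fit import *
from scipy.optimize import minimize
BX=[((-2.5,-42,0),(2.5,42,28)),((-2.5,-75,28),(2.5,75,54)),((-6,-28,54),(6,28,78))]
def render(p,x,T,z0):
    R=Ro.from_euler("xyz",[0,x[3],x[2]],degrees=True).as_matrix()
    im=np.zeros((1920,2560),np.uint8);K=np.array(p["mtx"])
    for a,b in BX:
        c=np.array([[(a,b)[i][0],(a,b)[j][1],(a,b)[k][2]] for i in(0,1) for j in(0,1) for k in(0,1)],float)
        u=cv2.projectPoints(c@R.T+[x[0],x[1],z0],np.array(p["rvec"],float),np.array(p["tvec"],float),K,None)[0]
        cv2.fillConvexPoly(im,cv2.convexHull((u*4+1.5).round().astype(np.int32)),255)
    return cv2.resize(im,(640,480),interpolation=cv2.INTER_AREA)/255.
def fitc(p,x0,zc,z0=10.):
    h=hsv(p);m=((h[...,0]>105)&(h[...,0]<130)&(h[...,1]>140)).astype(float)
    r=render(p,x0,0,z0);w=cv2.dilate(r,np.ones((25,25)))>0   # local window
    # stand hides the teeth: ignore model below zc via BX cut
    f=lambda x:np.abs(render(p,x,0,z0)-m)[w].sum()
    best=min((minimize(f,[x0[0],x0[1],x0[2],l],method="Nelder-Mead",options=dict(initial_simplex=np.array([x0[0],x0[1],x0[2],l])+np.vstack([np.zeros(4),np.diag([5,5,4,4])]),maxiter=300)) for l in(-6,0,6)),key=lambda r:r.fun)
    return best.x,best.fun,m[w].sum()
E
python3 - <<'E'
from sil import *
import sil
sil.BX[0]=((-2.5,-42,26),(2.5,42,28))
for n in("top","side"):
    p=dict(np.load(n+"0.npz"));x,f,a=fitc(p,[472,110,72],0);print(n,x.round(1),f,a)
    R=Ro.from_euler("xyz",[0,x[3],x[2]],degrees=True).as_matrix();print((R@[0,0,66]+[x[0],x[1],10]).round(1))
E
```

```text
Traceback (most recent call last):
  File "sil.py", line 14, in fitc
    r=render(p,x0,0,z0);w=cv2.dilate(r,np.ones((25,25)))>0   # local window
  File "sil.py", line 5, in render
    R=Ro.from_euler("xyz",[0,x[3],x[2]],degrees=True).as_matrix()
                             ~^^^
IndexError: list index out of range
```

>>> step_arm(
  series=[
    [[0,0,0],[0,0,0.0398],1],
    [[0,0,0],[0,0,0.0795],1],
    [[0,0,0],[0,0,0.119],1],
    [[0,0,0],[0,0,0.159],1],
    [[0,0,0],[0,0,0.198],1],
  ],
)

```text
clock: 0.92
tool_pos: [254.7, 570.7, 226.8]
ee_rot: [180.0, -0.0, 119.9]
force: [0.0, 0.4, -0.2]
grip_width: 0.998
grasp_force: 0.0
```

```bash
sed -i 's/r=render(p,x0,0,z0)/r=render(p,[*x0,0],0,z0)/' sil.py
cat >> h.py <<'E'
def move(pos,yaw,cur=None):
    s=ctrl.read_state();c=np.array(s["tool_pos"] if cur is None else cur[0]);y=s["ee_rot"][2] if cur is None else cur[1]
    R=Ro.from_euler("xyz",[180,0,y],degrees=True).as_matrix();d=R.T@(np.array(pos)-c)
    dy=(yaw-y+180)%360-180
    print("shift",(d/400).round(4),"rz",round(-dy/180,4),"rows",np.linalg.norm(d)/41.7,abs(dy)/7.16)
E
python3 - <<'E'
from sil import *
import sil
sil.BX[0]=((-2.5,-42,26),(2.5,42,28))
for n in("top","side"):
    p=dict(np.load(n+"0.npz"));x,f,a=fitc(p,[472,110,72-90+90],0);print(n,x.round(1),f,a)
    R=Ro.from_euler("xyz",[0,x[3],x[2]],degrees=True).as_matrix();print((R@[0,0,66]+[x[0],x[1],10]).round(1))
move([474,110,150],72,([254.7,570.7,226.8],119.9))
E
```

```text
top [475.2 116.3  83.1 -18.1] 565.7254901960785 283.0
[472.7  95.9  72.7]
side [473.4 111.6 -17.    1.4] 42.09803921568628 467.0
[474.9 111.1  76. ]
shift [-1.2717 -0.0989  0.192 ] rz 0.2661 rows 12.373617840484343 6.689944134078213
```

>>> step_arm(
  series=[
    [[-0.102,-0.008,0],[0,0,0.0398],1],
    [[-0.204,-0.016,0],[0,0,0.0795],1],
    [[-0.306,-0.024,0],[0,0,0.119],1],
    [[-0.408,-0.032,0],[0,0,0.159],1],
    [[-0.51,-0.04,0],[0,0,0.198],1],
  ],
)

```text
clock: 1.33
tool_pos: [344.4, 384.8, 226.9]
ee_rot: [180.0, -0.0, 84.3]
force: [0.8, 0.4, 0.2]
grip_width: 1.002
grasp_force: 0.0
```

```bash
python3 - <<'E'
from sil import *
import sil
sil.BX[0]=((-2.5,-42,26),(2.5,42,28))
p=dict(np.load("top0.npz"));x,f,a=fitc(p,[474,110,-17],0);print(x.round(1),f,a)
R=Ro.from_euler("xyz",[0,x[3],x[2]],degrees=True).as_matrix();print((R@[0,0,66]+[x[0],x[1],10]).round(1))
move([474.5,111,150],72.5)
E
```

```text
[474.9 112.3 -18.5  -1. ] 62.76470588235294 377.0
[473.9 112.7  76. ]
shift [-0.649   0.3915  0.1922] rz 0.0657 rows 7.500433179385195 1.6509421606455263
```

>>> step_arm(
  series=[
    [[-0.0865,0.052,0.01],[0,0,0.03],1],
    [[-0.173,0.104,0.02],[0,0,0.0667],1],
    [[-0.26,0.157,0.03],[0,0,0.0667],1],
    [[-0.345,0.209,0.04],[0,0,0.0667],1],
    [[-0.432,0.261,0.05],[0,0,0.0667],1],
  ],
)

```text
clock: 1.75
tool_pos: [432.3, 203.2, 206.9]
ee_rot: [180.0, -0.1, 72.7]
force: [0.7, 0.3, -0.0]
grip_width: 1.001
grasp_force: 0.0
```

```bash
python3 -c "
from h import *
move([474.4,112,150],72.3)"
```

```text
shift [-0.1864  0.1684  0.1424] rz 0.0021 rows 2.7693855264553573 0.05359378101774434
```

>>> step_arm(
  series=[
    [[-0.062,0.056,0.04],[0,0,0.0],1],
    [[-0.124,0.112,0.085],[0,0,0.002],1],
    [[-0.186,0.168,0.13],[0,0,0.002],1],
    [[-0.186,0.168,0.142],[0,0,0.002],1],
    [[-0.186,0.168,0.142],[0,0,0.002],1],
  ],
)

```text
clock: 2.17
tool_pos: [473.5, 111.4, 148.8]
ee_rot: [-179.9, 0.1, 72.0]
force: [-1.0, 1.0, -0.2]
grip_width: 1.002
grasp_force: 0.0
```

```bash
python3 - <<'E'
from h import *
p=vision.snapshot("side");cv2.imwrite("pics/s1.png",cv2.resize(p["color"][120:280,240:440],None,fx=3,fy=3))
move([474.4,112,60],72.3)
E
```

```text
shift [-0.0024  0.0033  0.224 ] rz -0.0006 rows 2.1487310777312816 0.013998124860958984
```

View pics/s1.png

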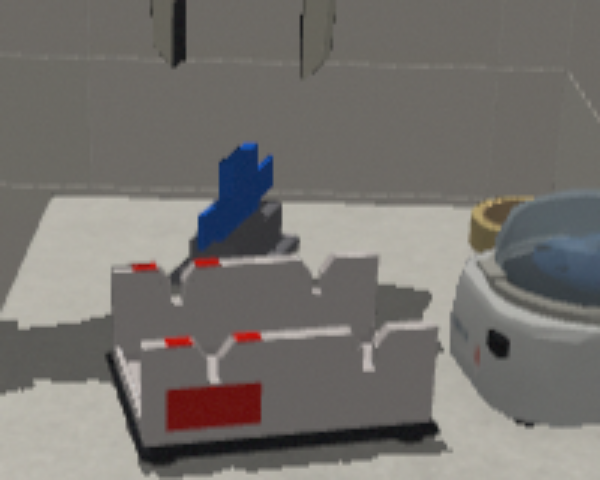

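The fingers at crop columns 165 and 318 straddle the grip at column 240, so I can descend and close.

>>> step_arm(
  series=[
    [[0,0.002,0.08],[0,0,0],1],
    [[0,0.002,0.16],[0,0,0],1],
    [[0,0.002,0.222],[0,0,0],1],
    [[0,0.002,0.222],[0,0,0],0.3],
    [[0,0.002,0.222],[0,0,0],0],
  ],
)

```text
clock: 2.63
tool_pos: [473.8, 114.7, 61.2]
ee_rot: [-179.9, 0.0, 72.4]
force: [0.6, 0.7, 0.6]
grip_width: 0.9
grasp_force: 0.0
```

>>> step_arm(
  series=[
    [[0,0,0],[0,0,0],0],
    [[0,0,0],[0,0,0],0],
    [[0,0,0],[0,0,0],0],
    [[0,0,0],[0,0,0],0],
    [[0,0,0],[0,0,0],0],
  ],
)

```text
clock: 3.05
tool_pos: [474.9, 113.8, 61.9]
ee_rot: [179.9, -0.1, 72.3]
force: [-0.0, -0.3, -0.1]
grip_width: 0.541
grasp_force: 0.0
```

>>> step_arm(
  series=[
    [[0,0,0],[0,0,0],0],
    [[0,0,0],[0,0,0],0],
    [[0,0,0],[0,0,0],0],
    [[0,0,0],[0,0,0],0],
    [[0,0,0],[0,0,0],0],
  ],
)

```text
clock: 3.47
tool_pos: [474.5, 113.4, 61.1]
ee_rot: [-180.0, 0.0, 72.3]
force: [-0.0, 0.2, -0.2]
grip_width: 0.176
grasp_force: 0.0
```

>>> step_arm(
  series=[
    [[0,0,0],[0,0,0],0],
    [[0,0,0],[0,0,0],0],
    [[0,0,0],[0,0,0],0],
    [[0,0,0],[0,0,0],0],
    [[0,0,0],[0,0,0],0],
  ],
)

```text
clock: 3.88
tool_pos: [474.4, 113.5, 61.1]
ee_rot: [-180.0, 0.0, 72.3]
force: [0.0, -0.9, -0.6]
grip_width: 0.129
grasp_force: 30.0
```

>>> step_arm(
  series=[
    [[0,0,-0.03],[0,0,0],0],
    [[0,0,-0.075],[0,0,0],0],
    [[0,0,-0.135],[0,0,0],0],
    [[0,0,-0.2],[0,0,0],0],
    [[0,0,-0.22],[0,0,0],0],
  ],
)

```text
clock: 4.3
tool_pos: [476.0, 113.6, 152.1]
ee_rot: [179.8, -0.1, 72.3]
force: [0.8, 0.4, -0.7]
grip_width: 0.13
grasp_force: 30.0
```

```bash
python3 -c "
from h import *
s=ctrl.read_state();print(s['tool_pos'],s['ee_rot'],s['grasp_force'])
move([455.3,-130.3,149],104.4,([474.4,113.5,149],72.3))"
```

```text
[475.9933546  113.60693115 152.09754043] [ 1.79830399e+02 -1.45156316e-01  7.22683473e+01] 29.97436612844467
shift [-0.5952  0.1398  0.    ] rz -0.1783 rows 5.864437176058239 4.4832402234636906
```

>>> step_arm(
  series=[
    [[-0.08,0.019,0],[0,0,-0.03],0],
    [[-0.17,0.04,0],[0,0,-0.06],0],
    [[-0.26,0.061,0],[0,0,-0.09],0],
    [[-0.35,0.082,0],[0,0,-0.12],0],
    [[-0.43,0.101,0],[0,0,-0.15],0],
  ],
)

```text
clock: 4.72
tool_pos: [459.9, -64.7, 148.9]
ee_rot: [-180.0, 0.0, 99.5]
force: [0.3, 0.1, 0.4]
grip_width: 0.132
grasp_force: 30.0
```

```bash
python3 -c "
from h import *
move([455.3,-130.3,149],104.4)"
```

```text
shift [-0.1598 -0.0386 -0.0002] rz -0.0269 rows 1.5767647014723296 0.6774741683603579
```

>>> step_arm(
  series=[
    [[-0.06,-0.014,0],[0,0,-0.01],0],
    [[-0.12,-0.029,0],[0,0,-0.02],0],
    [[-0.16,-0.0386,0],[0,0,-0.027],0],
    [[-0.16,-0.0386,0],[0,0,-0.027],0],
    [[-0.16,-0.0386,0],[0,0,-0.027],0],
  ],
)

```text
clock: 5.13
tool_pos: [455.4, -129.1, 148.8]
ee_rot: [-180.0, -0.0, 104.0]
force: [-0.6, -0.1, -0.5]
grip_width: 0.129
grasp_force: 30.0
```

```bash
python3 - <<'E'
from sil import *
s=ctrl.read_state();print(s['tool_pos'],s['ee_rot'])
for n in("top","side"):
    p=vision.snapshot(n)
    c=p["color"][180:310,240:400] if n=="top" else p["color"][100:290,230:430]
    cv2.imwrite(f"pics/{n}2.png",cv2.resize(c,None,fx=4 if n=="top" else 3,fy=4 if n=="top" else 3))
    x,f,a=fitc(p,[455,-130,14.4],0,99.);print(n,x.round(1),f,a)
E
```

```text
[ 455.36597744 -129.0722168   148.79981905] [-1.79978442e+02 -1.10102909e-02  1.04002844e+02]
top [ 460.5 -129.9   15.    -7.4] 444.4 66.0
side [ 457.5 -129.7   12.3   -1. ] 157.22745098039218 552.0
```

View pics/side2.png

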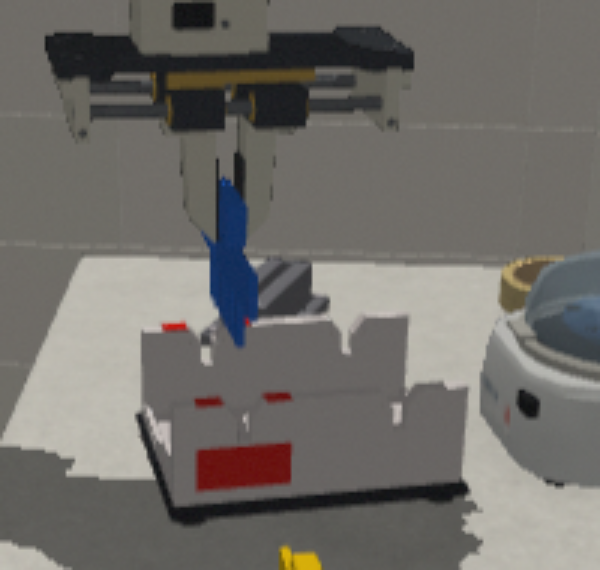

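View pics/top2.png

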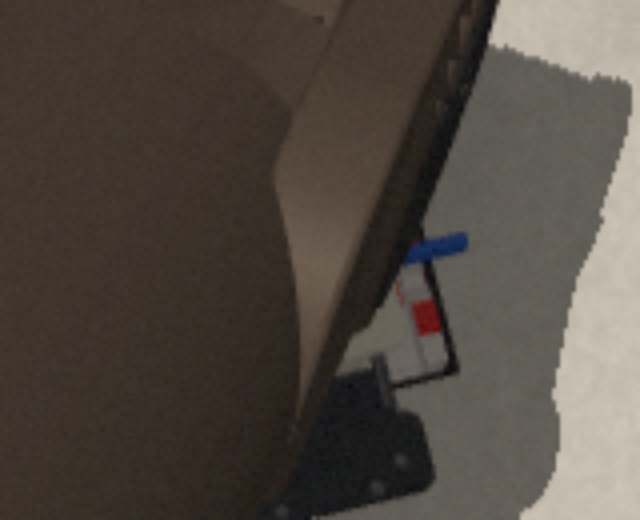

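Side view: the comb hangs upright at crop (230,270), above the red slot. The arm blocks most of the top view. I'll refit using only the bar and teeth from the side view, and fit the tray the same way.

```bash
cat > bar.py <<'E'
from sil import *
import sil
sil.BX[2]=((-2.5,-28,53),(2.5,28,54))
def barfit(p,x0,z0):
    h=hsv(p);m=((h[...,0]>105)&(h[...,0]<130)&(h[...,1]>120)).astype(float)
    r=render(p,[*x0,0],0,z0);w=cv2.dilate(r,np.ones((9,9)))>0
    # exclude grip zone
    K=np.array(p["mtx"]);R=Ro.from_euler("z",x0[2],degrees=True).as_matrix()
    c=np.array([[a,b,k] for a in(-16,16) for b in(-32,32) for k in(55,90)],float)@R.T+[x0[0],x0[1],z0]
    g=np.zeros((480,640),np.uint8);u=cv2.projectPoints(c,np.array(p["rvec"],float),np.array(p["tvec"],float),K,None)[0]
    cv2.fillConvexPoly(g,cv2.convexHull(u.round().astype(np.int32)),1);w&=g==0
    f=lambda x:np.abs(render(p,x[:4],0,z0+x[4])-m)[w].sum()
    s=np.array([*x0,0,0.])
    b=minimize(f,s,method="Nelder-Mead",options=dict(initial_simplex=s+np.vstack([np.zeros(5),np.diag([4,5,4,4,4])]),maxiter=500))
    return b.x,b.fun,m[w].sum()
def trayfit(p,x0):
    # template of red floor/wall-top: report depth-based wall-top directions
    P=pts(p);Q=P[((P>[380,-220,66])&(P<[620,-20,80])).all(1)]
    a=np.radians(x0[2]);n=np.array([-np.sin(a),np.cos(a)]);d=(Q[:,:2]-x0[:2])@n
    for lo,hi in((45,70),(-70,-45)):
        q=Q[(d>lo)&(d<hi)];c,w=line(q[:,:2]);print("wall",len(q),np.degrees(np.arctan(w[0,1]/w[0,0])).round(2),((c-x0[:2])@n).round(1))
E
python3 - <<'E'
from bar import *
p=vision.snapshot("side")
for yw in(12,14.4,17):print(barfit(p,[455.5,-130,yw],99.))
trayfit(dict(np.load("side0.npz")),np.array([498.8,-119.5,14.4]));trayfit(dict(np.load("top0.npz")),np.array([498.8,-119.5,14.4]))
P=blue(p,([400,-230,60],[520,-40,200]));print(len(P),P.min(0),P.max(0))
for lo,hi in((60,126),(126,153),(153,180)):
    Q=P[(P[:,2]>lo)&(P[:,2]<hi)]
    if len(Q)>5:c,w=line(Q);print(len(Q),c.round(1),w[2].round(3),"lineang",np.degrees(np.arctan2(w[0,1],w[0,0])))
c,w=line(P);print("plane n",w[2].round(3),"yaw",np.degrees(np.arctan(w[2,1]/w[2,0])),"lean",np.degrees(np.arcsin(w[2,2])),np.abs((P-c)@w[2]).mean(),c)
E
```

```text
(array([ 457.10522001, -127.09471607,   13.69898748,   -0.71745172,
          0.62778051]), np.float64(19.07450980392157), np.float64(367.0))
(array([ 457.00885102, -127.09281611,   13.72004358,   -0.74616108,
          0.61512866]), np.float64(18.827450980392154), np.float64(363.0))
(array([ 4.56975017e+02, -1.25544801e+02,  1.38328025e+01, -1.34801951e+00,
        4.07968856e-02]), np.float64(20.4078431372549), np.float64(362.0))
wall 425 14.34 52.8
wall 555 14.42 -60.9
wall 482 14.38 57.7
wall 473 14.38 -55.9
554 [ 440.72023167 -205.66166374  100.22562225] [476.40610776 -75.41661738 177.80621026]
149 [ 457.  -138.9  113.6] [0.968 0.249 0.003] lineang 104.43301801755361
220 [ 464.1 -166.8  139.9] [-0.967 -0.254  0.025] lineang -75.18277629713268
185 [ 460.3 -149.5  167.9] [ 0.961  0.246 -0.13 ] lineang 101.5936890033382
plane n [ 0.969  0.246 -0.016] yaw 14.247997432495783 lean -0.9429498664812594 1.5766439675917074 [ 460.89537235 -153.5403575   142.19343508]
```

```bash
python3 - <<'E'
from bar import *
a=np.radians(14.4);ex=np.array([np.cos(a),np.sin(a)]);n=np.array([-ex[1],ex[0]]);o=np.array([455.2,-130.7])
def gaps(p):
    P=pts(p);Q=P[((P>[380,-220,67])&(P<[620,-20,78])).all(1)];D=Q[:,:2]-o;t=np.sort(D@ex)
    for s in(1,-1):
        t=np.sort((D@ex)[(D@n)*s>35]);g=np.diff(t);i=np.argsort(-g)[:2];print("  wall",s,[(round(t[k],1),round(t[k+1],1),round((t[k]+t[k+1])/2,1)) for k in i],"ends",t[0].round(1),t[-1].round(1))
    h=hsv(p);red=((h[...,0]<8)|(h[...,0]>172))&(h[...,1]>140)
    P=pts(p,red);P=P[((P>[380,-220,12])&(P<[620,-20,24])).all(1)];D=P[:,:2]-o;k=np.abs(D@n)<50
    if k.sum()>5: print("  red t",np.median((D@ex)[k]),np.percentile((D@ex)[k],[2,98]))
for q in("top0.npz","side0.npz"):print(q);gaps(dict(np.load(q)))
print((np.array([457,-127.1])-o)@ex,(np.array([457,-127.1])-o)@n)
E
```

```text
top0.npz
  wall 1 [(np.float64(-5.0), np.float64(5.8), np.float64(0.4)), (np.float64(84.4), np.float64(94.7), np.float64(89.5))] ends -39.1 131.2
  wall -1 [(np.float64(84.0), np.float64(97.2), np.float64(90.6)), (np.float64(-4.7), np.float64(6.1), np.float64(0.7))] ends -39.3 130.5
  red t 0.19353083273616883 [-4.95885655  5.32396893]
side0.npz
  wall 1 [(np.float64(81.5), np.float64(96.4), np.float64(88.9)), (np.float64(-8.5), np.float64(6.0), np.float64(-1.2))] ends -40.3 129.0
  wall -1 [(np.float64(82.7), np.float64(96.3), np.float64(89.5)), (np.float64(-7.6), np.float64(5.5), np.float64(-1.1))] ends -40.8 128.9
2.638733283825023 3.039257583166325
```

>>> step_arm(
  series=[
    [[-0.007,-0.007,0],[0,0,-0.002],0],
    [[-0.007,-0.007,0.04],[0,0,-0.002],0],
    [[-0.007,-0.007,0.08],[0,0,-0.002],0],
    [[-0.007,-0.007,0.117],[0,0,-0.002],0],
    [[-0.007,-0.007,0.117],[0,0,-0.002],0],
  ],
)

```text
clock: 5.7
tool_pos: [452.2, -130.7, 100.3]
ee_rot: [-179.8, -0.1, 104.6]
force: [-0.6, 0.5, -0.4]
grip_width: 0.128
grasp_force: 30.0
```

```bash
python3 - <<'E'
from bar import *
s=ctrl.read_state();print(s['tool_pos'],s['ee_rot'])
p=vision.snapshot("side");cv2.imwrite("pics/s3.png",cv2.resize(p["color"][160:280,260:400],None,fx=5,fy=5,interpolation=cv2.INTER_CUBIC))
print(barfit(p,[455,-130,14.2],52.5))
E
```

```text
[ 452.22480093 -130.68550542  100.27348076] [-1.79801051e+02 -8.25153829e-02  1.04612089e+02]
(array([ 4.53657344e+02, -1.27800024e+02,  1.40250343e+01, -5.33168196e-02,
       -9.28257091e-01]), np.float64(55.74901960784313), np.float64(327.0))
```

View pics/s3.png

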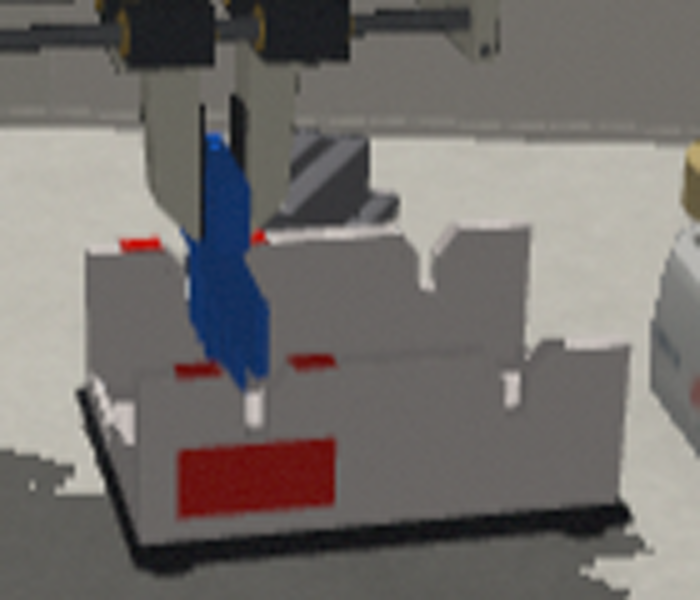

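The near bar end at (255,385) is centred over the slot at (254,408), and the far end at (188,285) also lines up. I'll insert it in stages and watch the force.

>>> step_arm(
  series=[
    [[0,0,0.015],[0,0,-0.0015],0],
    [[0,0,0.028],[0,0,-0.0015],0],
    [[0,0,0.039],[0,0,-0.0015],0],
    [[0,0,0.048],[0,0,-0.0015],0],
    [[0,0,0.048],[0,0,-0.0015],0],
  ],
)

```text
clock: 6.17
tool_pos: [453.6, -131.6, 82.7]
ee_rot: [-180.0, -0.0, 104.8]
force: [0.1, 0.7, -1.4]
grip_width: 0.13
grasp_force: 30.0
```

>>> step_arm(
  series=[
    [[0,0,0.006],[0,0,0],0],
    [[0,0,0.012],[0,0,0],0],
    [[0,0,0.018],[0,0,0],0],
    [[0,0,0.023],[0,0,0],0],
    [[0,0,0.023],[0,0,0],0],
  ],
)

```text
clock: 6.58
tool_pos: [453.7, -131.7, 73.6]
ee_rot: [-180.0, -0.0, 104.8]
force: [0.6, 0.1, -1.4]
grip_width: 0.131
grasp_force: 30.0
```

>>> step_arm(
  series=[
    [[0,0,0.0025],[0,0,0],0],
    [[0,0,0.005],[0,0,0],0],
    [[0,0,0.005],[0,0,0],0],
  ],
)

```text
clock: 6.83
tool_pos: [453.8, -131.7, 72.0]
ee_rot: [180.0, -0.0, 104.8]
force: [-0.5, 0.4, 1.4]
grip_width: 0.126
grasp_force: 30.0
```

```bash
python3 - <<'E'
from bar import *
s=ctrl.read_state();print(s['tool_pos'],s['ee_rot'],s["force"],s["torque"])
p=vision.snapshot("side");cv2.imwrite("pics/s4.png",cv2.resize(p["color"][160:280,260:400],None,fx=5,fy=5,interpolation=cv2.INTER_CUBIC))
E
```

```text
[ 453.76541091 -131.71858677   72.03906256] [ 1.79991987e+02 -8.30345041e-03  1.04786246e+02] [-0.49424487  0.43217904  1.42332439] [-0.01887432  0.12679636 -0.02265379]
```

View pics/s4.png

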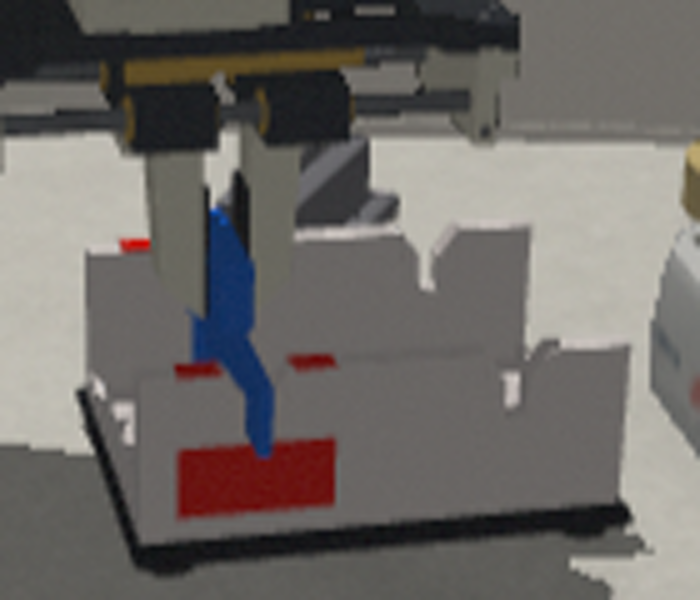

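The bar end at (260,420) is inside the red-marked slot. I'll press lightly to confirm it's on the bottom.

>>> step_arm(
  series=[
    [[0,0,0.003],[0,0,0],0],
    [[0,0,0.003],[0,0,0],0],
    [[0,0,0.003],[0,0,0],0],
  ],
)

```text
clock: 7.13
tool_pos: [453.8, -131.7, 71.8]
ee_rot: [179.9, -0.0, 104.8]
force: [-5.8, 2.5, 21.8]
grip_width: 0.131
grasp_force: 30.0
```

>>> step_arm(
  series=[
    [[0,0,-0.003],[0,0,0],0],
    [[0,0,-0.003],[0,0,0],0],
    [[0,0,-0.003],[0,0,0],0.6],
    [[0,0,-0.003],[0,0,0],0.6],
    [[0,0,-0.003],[0,0,0],0.6],
  ],
)

```text
clock: 7.55
tool_pos: [453.7, -131.7, 71.8]
ee_rot: [-180.0, -0.0, 104.8]
force: [0.4, -0.7, 1.1]
grip_width: 0.298
grasp_force: 0.0
```

>>> step_arm(
  series=[
    [[0,0,0],[0,0,0],0.6],
    [[0,0,0],[0,0,0],0.6],
    [[0,0,0],[0,0,0],0.6],
    [[0,0,0],[0,0,0],0.6],
    [[0,0,0],[0,0,0],0.6],
  ],
)

```text
clock: 7.97
tool_pos: [453.8, -131.7, 71.9]
ee_rot: [180.0, -0.0, 104.8]
force: [-0.4, 0.0, 0.3]
grip_width: 0.594
grasp_force: 0.0
```

>>> step_arm(
  series=[
    [[0,0,-0.03],[0,0,0],0.6],
    [[0,0,-0.09],[0,0,0],0.6],
    [[0,0,-0.16],[0,0,0],0.6],
    [[0,0,-0.24],[0,0,0],0.6],
    [[0,0,-0.32],[0,0,0],0.6],
  ],
)

```text
clock: 8.38
tool_pos: [453.1, -131.8, 201.1]
ee_rot: [-179.9, -0.0, 104.8]
force: [0.8, -0.3, -0.6]
grip_width: 0.601
grasp_force: 0.0
```

>>> step_arm(
  series=[
    [[0.1,0,0],[0,0,0],0.6],
    [[0.2,0,0],[0,0,0],0.6],
    [[0.3,0,0],[0,0,0],0.6],
    [[0.4,0,0],[0,0,0],0.6],
    [[0.5,0,0],[0,0,0],0.6],
  ],
)

```text
clock: 8.8
tool_pos: [401.8, 63.2, 200.2]
ee_rot: [179.9, -0.0, 104.8]
force: [0.5, -1.0, -0.4]
grip_width: 0.597
grasp_force: 0.0
```

```bash
python3 - <<'E'
from sil import *
s=ctrl.read_state();print(s['clock'],s['tool_pos'],s["force"])
im=[]
for n in("top","side"):
    p=vision.snapshot(n);c=p["color"]
    c=c[170:300,240:380] if n=="top" else c[150:280,260:400]
    im.append(cv2.resize(c,(400,372),interpolation=cv2.INTER_CUBIC))
    print(n,[a for a in fitc(p,[455,-130,14.4],0,21.)])
    P=blue(p,([400,-230,10],[520,-40,140]));print(len(P),P[:,2].max(),P[P[:,2]>92].mean(0))
    m=vision.masks_of("yellow_comb",p)[0];Q=pts(p,m["mask"]);print("yellow",np.median(Q,0),Q[:,2].max())
cv2.imwrite("pics/end.png",np.hstack(im))
E
```

```text
8.8 [401.82449546  63.19608945 200.2224711 ] [ 0.46635696 -0.95795598 -0.39456576]
top [array([ 458.15692941, -132.3774138 ,   14.62780834,   -3.2107784 ]), np.float64(78.65490196078431), np.float64(455.0)]
445 103.4967773520879 [ 454.54340699 -132.95000857   98.90574382]
yellow [ 507.81137283 -397.70095077   67.29074691] 92.28620126882184
side [array([ 462.12241891, -126.15105666,   13.46870727,   -7.21386074]), np.float64(183.24313725490197), np.float64(459.0)]
445 101.05208630195465 [ 455.90293816 -142.75039894   98.0773305 ]
yellow [ 511.1383929  -428.53726959   64.73109756] 90.53145404312015
```

View pics/end.png

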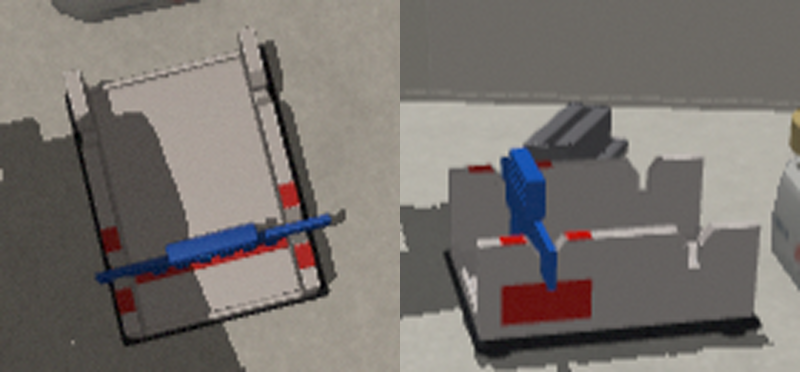

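The comb sits in both red-marked slots, with its grip top at about 99 mm (21 + 78), so it is fully home. The yellow comb hasn't moved.

```bash
python3 -c "
from h import *
print(ctrl.hand_in())"
```

```text
the job is handed in; nothing more can be done
None
```

The blue comb is fully home in the red-marked slots and released, the yellow comb is still in its stand, and the job was handed in at about 9 s; no verdict was returned.

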